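# Stamp the blank disc on the sprung marking bed

## Robot

A 6-joint arm with a two-finger parallel gripper is mounted at the origin on a cart in front of the work surface, level with it; the furniture and walls round the work are solid. World frame = base frame: x ahead of the robot, y to its left, z up, the work surface at z = 0. Lengths are in mm, angles in rad, forces in N, time in s.
With the tool pointing down it reaches from about 275 to 1000 mm from the base axis. Payload 8.4 kg.
Tool frame: the origin (TCP) lies at the very end of the fingers, on their centre line; the grasp point (between the pads) lies r.hold_point_z behind it (r.hold_point_z is the distance from the TCP to the grasp point, in mm); x points along the fingers, z is the direction in which the jaws open and shut, and the axes are right-handed (so a half turn about x gives the same grasp; the last joint's range is limited). The gripper opens to 85 mm and grips with 20 to 120 N. Pads are 22 mm wide; open, the fingers measure 114 mm over their backs; the gripper's body (76 mm by 85 mm) begins 54 mm behind the grasp point. The pads swing forward as they close: fully open they stand 13 mm farther back than shut.
Start: joints at [-1.254, 0.353, 1.633, -0, 1.155, -0.002], TCP at [195.891, -593.511, 231.281] pointing down, gripper open.
Joint ranges: [-2.63, 2.63], [-0.92, 2.1], [0.06, 2.66], [-1.3, 4.44], [0, 2.69], [-3.02, 3.02]. Speed limits (rad/s): [2.22, 2.22, 2.79, 3.14, 3.14, 3.14].

## Interface

Orientations are given as [roll, pitch, yaw] about the fixed x, y, z axes, in that order (R = Rz(yaw) Ry(pitch) Rx(roll)).
In Python, from rig import r gives the robot as it stands.
- The arm moves only by the tool jog_arm, never from a script. Its argument "series" is a list of rows, each a list of 7 numbers: the turn, a rotation vector about the tool's x, y, z in degrees, then the shift along the tool's x, y, z in cm, then the opening, from 0 (shut) to 1 (fully open). In form: [[wx, wy, wz, tx, ty, tz, fingers], ...]. A call has 1 to 20 rows; each row shifts and turns the commanded pose from where the row before left it, along the tool's axes as they then stand; what a row does not reach is not made up. A row lasts 1/10 s, in which the tool goes at most 50 mm and 8.59 degrees, less where a joint would pass 70% of its speed; a pose out of reach is approached as far as the arm can. A call with a gripper value outside its range is refused whole. The fingers move at their own pace and stop on an object; "force" is the grip in N (left out, the last holds). Time passes only in rows, so rows that do not move let the fingers close. It gives the time, the measured TCP pose, the force and the opening at its end, in the units of the state.
- r.sense(): the state, without advancing time (a new reading comes with each control period).
- r.grab_frame(name): name is "scene" or "side" or "wrist"; returns (picture, depth): 400x640x3 uint8, red, green, blue; 400x640 float32, mm along the optical axis (not along the pixel's ray), 0 where there is no reading.
- r.get_calibration(name): a dict with "mtx" (3x3 intrinsics, pixels), "dist" ([k1, k2, p1, p2, k3] as OpenCV has them; the pictures are not rectified), "position" and "rotation" of the camera in the world; the wrist camera has in their place "mount" (4x4, takes a point from camera to tool coordinates, whose origin is the TCP and whose axes are the tool frame's). Camera axes: x right, y down, z forward; pixel columns grow to the right and rows downward; lengths in mm; the calibration is good to about 2 mm. A picture is of the moment at which its call begins: read the wrist's pose just before it. get_calibration takes no time and is no camera call.
- r.sign_off(): hands the job in, once; it reports no verdict.
The state is a dict: "clock": time; "qpos": joint angles; "qvel": joint speeds; "joint_efforts": joint torques, N m; "eef_pos": TCP position; "tcp_rot": TCP orientation; "contact_force": force on the tool from outside, world axes, zero at the start; "wrist_torque": the same for the moment, N m; "opening": opening from 0.0 (shut) to 1.0 (fully open).
Only numpy, scipy, OpenCV 4.12 (cv2) and the standard library are available. Lean on these libraries where they do the work, as an engineer would, in place of code of your own. Each camera call takes 0.05 s, during which the arm holds its last target.

## Task

Take the stamp with the round foot by its handle and press it squarely, from above, onto the middle of the aluminium disc on the sprung marking bed: push the disc down about 6 mm, moderately, and keep it there for half a second. Then lift it straight off without sliding it across the disc, and stand it upright near the middle of the rubber pad. Leave the square-footed stamp where it stands.

Things in the scene. Friction and masses are not known exactly. Their poses are not given: they have to be found in the camera images.
- round_stamp_mid (a point): The stamp to use; this point is half-way up on its axis, 38 mm above the flat underside of its foot. z runs up its axis. It stands upright on the bench, loose, 0.2 to 0.33 kg, 76 mm tall: a flat round steel foot 44 mm in diameter and 12 mm thick, a brass ferrule, and a straight round wooden handle 28 mm in diameter from 18 to 60 mm above the underside, then domed. It can be gripped from above across the handle at this point, in any direction.
- disc_top (a point): Centre of the top face of the blank aluminium disc, 54 mm in diameter, fixed on a round steel table 66 mm in diameter that is 40 mm above the bench at rest. z is up. The table sits on a spring in the middle of a fixed dark wooden block 110 x 110 x 24 mm with four bolts (the marking bed). Pressed, disc and table sink straight down by at most 10 mm: it takes about 2 N to start, 9 N at 6 mm and 14 N at the stop, and they spring back when let go.
- mat_top (a point): Centre of the top of the fixed square black rubber pad, 90 x 90 mm, 18 mm thick, lying on the bench. z is up; x and y run along its sides.
- square_stamp_mid (a point): The other stamp, to be left alone; this point is half-way up on its axis, 30 mm above its underside. It stands upright, loose, on the bench 9 cm or more from the round one: 60 mm tall with a square steel foot 46 x 46 x 12 mm and a like wooden handle 28 mm in diameter.
There are look-alikes about, which are no part of the job. What is shaped like the part that bears square_stamp_mid but purple or red is not meant.

How it is judged:
By the outcome, as a careful person would: the job done as asked, in the order asked, and still so for the second after the job is handed in, with the robot touching nothing.
It also fails if it takes over 46 s, if anything falls off the work surface, if the arm or the gripper's body presses on something with over 40 N, if the wrist force passes 120 N, or if a joint passes its speed limit or range.

## Working session

There is one attempt and no reset: what is moved stays moved. The work goes in short steps, Python scripts to look and compute and a tool call to move; the robot and the scene stay as the last step left them, time stands still between calls to the robot, and variables do not carry over. Pictures are saved under pics/ and viewed, and the job is handed in when it is done.

Besides the shell and the picture viewer there is one more tool, called after ">>>" by a JSON object that holds its "op" and its "data". jog_arm: Moves the arm, as the interface text tells. Its arguments: {"type":"object","properties":{"series":{"type":"array"},"force":{"type":"number"}},"required":["series"]}

```bash
ls; mkdir -p pics; python3 - <<'E'
from rig import r
import cv2,numpy as np
s=r.sense();print(s, r.hold_point_z)
for n in("scene","side","wrist"):
    p,d=r.grab_frame(n);cv2.imwrite(f"pics/{n}0.png",p[:,:,::-1]);np.savez(f"pics/{n}0.npz",p=p,d=d);print(n,r.get_calibration(n))
E
```

```text
pics
{'clock': 0.0, 'qpos': array([-1.25439540e+00,  3.53643755e-01,  1.63415199e+00, -2.09268556e-05,
        1.15521968e+00, -2.39531284e-03]), 'qvel': array([-6.03007553e-04,  9.75354403e-05,  1.93575383e-04, -4.70118343e-04,
        3.37206641e-04,  9.62469250e-04]), 'joint_efforts': array([-2.05852535e-03, -6.05252981e+01, -3.42082965e+01, -4.60428453e-05,
        9.14957636e-03, -1.35138919e-05]), 'eef_pos': array([ 195.73285609, -593.04067521,  230.55679465]), 'tcp_rot': array([-3.13054066,  1.56937343,  1.90065302]), 'contact_force': array([ 0.17481567, -0.89852917,  0.68514017]), 'wrist_torque': array([0.02285356, 0.03609193, 0.01942899]), 'opening': 0.999741999801351} 18.700000000000003
scene {'mtx': array([[432.36244591,   0.        , 318.77217915],
       [  0.        , 432.36244591, 201.96444254],
       [  0.        ,   0.        ,   1.        ]]), 'dist': array([-0.03699958,  0.        ,  0.        ,  0.        ,  0.        ]), 'position': array([-158.89375196,  624.83155617,  424.33925602]), 'rotation': array([-1.96453759, -0.01869376, -2.31333366])}
side {'mtx': arra
[... 252 characters left out ...]
269.57163039, 734.33153191, 551.38653742]), 'rotation': array([-2.17350833, -0.01694264, -2.85315436])}
wrist {'mtx': array([[299.19446003,   0.        , 319.24841767],
       [  0.        , 299.19446003, 200.33787284],
       [  0.        ,   0.        ,   1.        ]]), 'dist': array([0.01556264, 0.        , 0.        , 0.        , 0.        ]), 'mount': array([[ 1.37770171e-04, -3.08252703e-01,  9.51304500e-01,
        -1.42145238e+02],
       [ 5.68589696e-04, -9.51304331e-01, -3.08252730e-01,
         7.95336267e+01],
       [ 9.99999829e-01,  5.83369968e-04,  4.42079500e-05,
         5.67726670e-01],
       [ 0.00000000e+00,  0.00000000e+00,  0.00000000e+00,
         1.00000000e+00]])}
```

View pics/scene0.png

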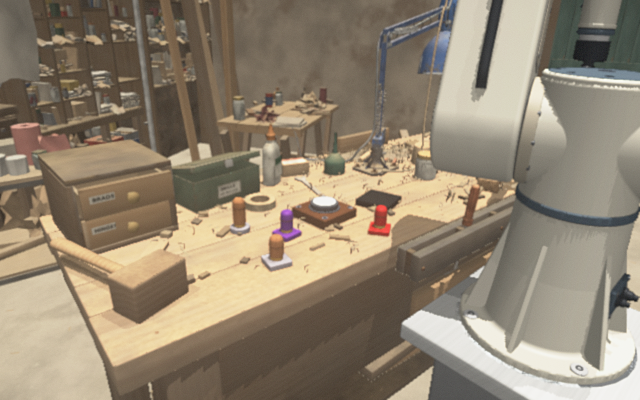

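View pics/side0.png

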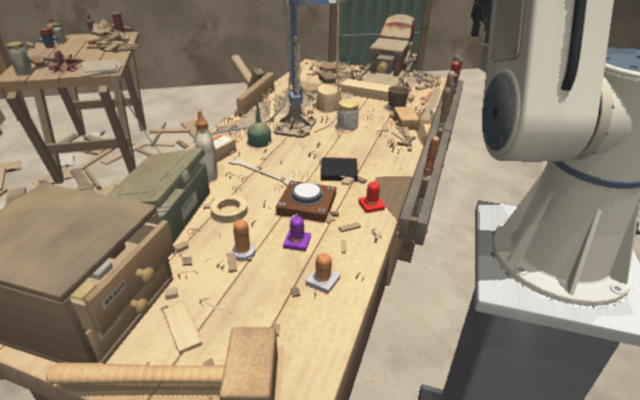

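View pics/wrist0.png

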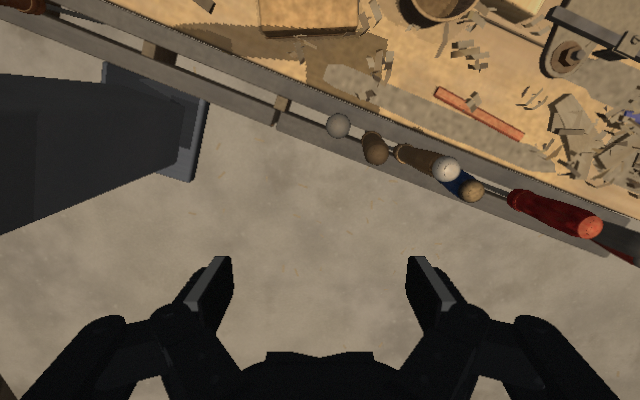

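Scene view: wooden stamps are at (238,215) and (277,250), a purple one at (287,225), a red one at (380,220), the bed at (324,208) and the pad at (378,199). In the side view they are at (241,238), (323,270), (297,232), (372,196), (307,197) and (340,168). The wrist sees only clutter at the bench edge. Next I'll enlarge the side-view crop to tell the two wooden stamps apart.

```bash
cat > h.py <<'E'
import numpy as np,cv2
from scipy.spatial.transform import Rotation as R
from rig import r
def cam(n,s=None):
    c=r.get_calibration(n)
    if n=="wrist":
        T=np.eye(4);T[:3,:3]=R.from_euler('xyz',s['tcp_rot']).as_matrix();T[:3,3]=s['eef_pos'];T=T@c['mount']
        return c['mtx'],c['dist'],T[:3,:3],T[:3,3]
    rot=np.array(c['rotation']);return c['mtx'],c['dist'],R.from_euler('xyz',rot).as_matrix(),c['position']
def ray(C,uv):
    p=cv2.undistortPoints(np.array(uv,float).reshape(-1,1,2),C[0],C[1]).reshape(-1,2)
    d=np.c_[p,np.ones(len(p))]@C[2].T
    return d/np.linalg.norm(d,axis=1)[:,None]
def onz(C,uv,z):
    d=ray(C,uv);return C[3]+d*((z-C[3][2])/d[:,2])[:,None]
def tri(Cs,uvs):
    A=0;b=0
    for C,u in zip(Cs,uvs):
        d=ray(C,u)[0];P=np.eye(3)-np.outer(d,d);A=A+P;b=b+P@C[3]
    x=np.linalg.solve(A,b);res=[np.linalg.norm(np.cross(ray(C,u)[0],x-C[3])) for C,u in zip(Cs,uvs)]
    return x,res
def pts(C,uv,d):
    uv=np.array(uv,float).reshape(-1,2)
    p=cv2.undistortPoints(uv.reshape(-1,1,2),C[0],C[1]).reshape(-1,2)
    z=np.array([d[int(v),int(u)] for u,v in uv])
    return C[3]+(np.c_[p,np.ones(len(p))]*z[:,None])@C[2].T
E
python3 - <<'E'
from h import *
a=np.load("pics/scene0.npz");b=np.load("pics/side0.npz")
Cs=cam("scene"),cam("side")
for n,u,v in [("round",(238,215),(241,238)),("sq",(277,247),(323,268)),("disc",(324,202),(307,190)),("pad",(378,199),(340,167))]:
    x,res=tri(Cs,(u,v));print(n,x.round(1),np.round(res,1),pts(Cs[0],[u],a['d']).round(0),pts(Cs[1],[v],b['d']).round(0))
A=cv2.resize(a['p'][170:280,210:410],None,fx=4,fy=4,interpolation=cv2.INTER_CUBIC);cv2.imwrite("pics/c1.png",A[:,:,::-1])
B=cv2.resize(b['p'][150:300,200:400],None,fx=4,fy=4,interpolation=cv2.INTER_CUBIC);cv2.imwrite("pics/c2.png",B[:,:,::-1])
E
```

```text
round [577.4 175.2  38.9] [0.2 0.2] [[571. 179.  43.]] [[572. 186.  48.]]
sq [412.9 198.   34.6] [2.9 2.9] [[403. 203.  43.]] [[410. 211.  43.]]
disc [511.9 -16.8  38.7] [0.3 0.3] [[507. -13.  42.]] [[511. -14.  40.]]
pad [ 477.1 -171.6   16.8] [0.1 0.1] [[ 472. -166.   20.]] [[ 477. -170.   18.]]
```

View pics/c2.png

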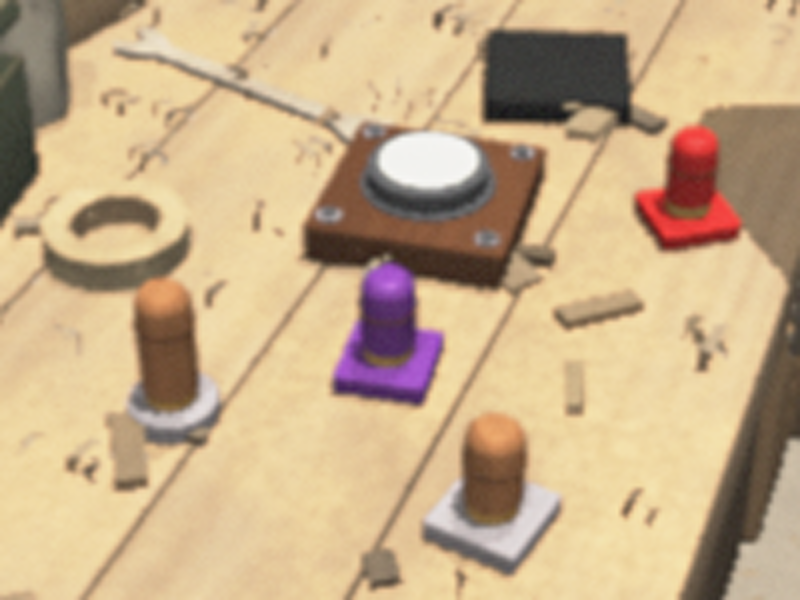

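The crop confirms it. The wooden stamp at side (241,238) has a round foot, so it is the one to use. The wooden one at (323,270) has a square foot and is to be left alone, and the purple and red ones are decoys. Next I'll check the lamp's location and plan the transit.

```bash
python3 - <<'E'
from h import *
a=np.load("pics/scene0.npz");b=np.load("pics/side0.npz")
Cs=cam("scene"),cam("side")
for u in [(372,165),(383,60),(415,28),(437,55),(425,165),(430,110)]: print(u,a['d'][u[1],u[0]],pts(Cs[0],[u],a['d']).round(0))
for u in [(295,120),(292,60),(348,115)]: print(u,pts(Cs[1],[u],b['d']).round(0))
s=r.sense();M=R.from_euler('xyz',s['tcp_rot']).as_matrix();print(M.round(3))
# shift to above stamp
t=np.array([577,175,200.]);print("tool shift mm",(M.T@(t-s['eef_pos'])).round(1))
C=cam("wrist",s);print(C[3],C[2][:,2])
E
```

```text
(372, 165) 1331.9259 [[ 663. -363.   22.]]
(383, 60) 1216.9229 [[ 659. -374.  332.]]
(415, 28) 1311.3009 [[ 685. -549.  418.]]
(437, 55) 0.0 [[-159.  625.  424.]]
(425, 165) 1250.1461 [[ 509. -416.   49.]]
(430, 110) 3984.6248 [[ 2087. -2852.  -299.]]
(295, 120) [[ 662. -369.   31.]]
(292, 60) [[ 677. -393.  195.]]
(348, 115) [[ 516. -411.   50.]]
[[-0.     0.95   0.313]
 [ 0.001  0.313 -0.95 ]
 [-1.     0.    -0.001]]
tool shift mm [  31.4  602.8 -609.9]
[ 271.53300285 -568.89977978  372.85124058] [-0.29304568 -0.09562286 -0.95130463]
```

>>> {"op": "jog_arm", "data": {"series": [[0,0,0,0,3,-3.05,1],[0,0,0,0,3,-3.05,1],[0,0,0,0,3,-3.05,1],[0,0,0,0,3,-3.05,1],[0,0,0,0,3,-3.05,1],[0,0,0,0,3,-3.05,1],[0,0,0,0,3,-3.05,1],[0,0,0,0,3,-3.05,1],[0,0,0,0,3,-3.05,1],[0,0,0,0,3,-3.05,1],[0,0,0,0,3,-3.05,1],[0,0,0,0,3,-3.05,1],[0,0,0,0,3,-3.05,1],[0,0,0,0,3,-3.05,1],[0,0,0,0,3,-3.05,1],[0,0,0,0,3,-3.05,1],[0,0,0,0,3,-3.05,1],[0,0,0,0,3,-3.05,1],[0,0,0,0,3,-3.05,1],[0,0,0,0,3,-3.05,1]]}}

```text
clock: 2.15
eef_pos: [574.8, 175.6, 231.1]
tcp_rot: [-1.372, 1.57, -2.624]
contact_force: [0.4, -0.6, 0.3]
opening: 1.001
```

```bash
python3 - <<'E'
from h import *
s=r.sense();p,d=r.grab_frame("wrist");np.savez("pics/w1.npz",p=p,d=d,s=np.r_[s['eef_pos'],s['tcp_rot']]);cv2.imwrite("pics/w1.png",p[:,:,::-1])
print(s['clock'],s['eef_pos'],s['tcp_rot'],s['qpos'].round(2),s['contact_force'])
b=np.load("pics/side0.npz")
for u in [(212,208),(245,215),(228,220),(296,220)]: print(u,pts(cam("side"),[u],b['d']).round(0))
E
```

```text
2.15 [574.84239227 175.57681781 231.06509096] [-1.37211303  1.57047436 -2.6238389 ] [ 0.29  0.32  1.69 -0.    1.14  1.55] [ 0.43244519 -0.55322868  0.31299877]
(212, 208) [[689.  82.  19.]]
(245, 215) [[625.  60.  -0.]]
(228, 220) [[647.  95.   6.]]
(296, 220) [[490. 117.  58.]]
```

View pics/w1.png

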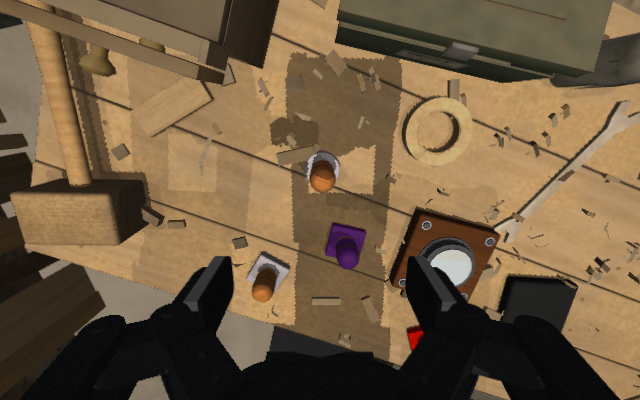

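Wrist view: round stamp at (322,172), square one at (266,277), purple at (345,245), bed at (447,262), pad at (537,305) and ring at (437,130). The fingers' path to the round stamp is clear. Next I'll locate it from colour masks in all three views.

```bash
python3 - <<'E'
from h import *
w=np.load("pics/w1.npz");s=dict(eef_pos=w['s'][:3],tcp_rot=w['s'][3:])
V={"scene":(np.load("pics/scene0.npz")['p'],cam("scene"),(222,188,32,56)),"side":(np.load("pics/side0.npz")['p'],cam("side"),(222,212,40,54)),"wrist":(w['p'],cam("wrist",s),(295,140,60,60))}
T=[]
for n,(p,C,(x,y,ww,hh)) in V.items():
    c=p[y:y+hh,x:x+ww];hsv=cv2.cvtColor(c,cv2.COLOR_RGB2HSV)
    m=((hsv[...,0]<16)&(hsv[...,1]>110)&(hsv[...,2]>60)).astype(np.uint8)*255
    k,l,st,ce=cv2.connectedComponentsWithStats(m);i=1+np.argmax(st[1:,4]);print(n,st[i]+[x,y,0,0,0],(ce[i]+[x,y]).round(1))
    m=(l==i).astype(np.uint8)*255
    q=np.hstack([c,np.dstack([m]*3)]);T.append(cv2.resize(q,(400 if n!="wrist" else 480,int(400/(2*ww)*hh) if n!="wrist" else 240),interpolation=cv2.INTER_NEAREST))
    np.save(f"pics/m_{n}.npy",np.argwhere(m>0)[:,::-1]+[x,y])
H=max(t.shape[0] for t in T);T=[cv2.copyMakeBorder(t,0,H-t.shape[0],0,5,cv2.BORDER_CONSTANT) for t in T]
o=np.hstack(T);o=cv2.resize(o,None,fx=.62,fy=.62);print(o.shape);cv2.imwrite("pics/masks.png",o[:,:,::-1])
E
```

```text
scene [233 197  12  29 302] [238.6 210.5]
side [234 219  15  32 395] [241.  234.3]
wrist [310 166  26  27 526] [322.1 179.6]
(217, 803, 3)
```

View pics/masks.png

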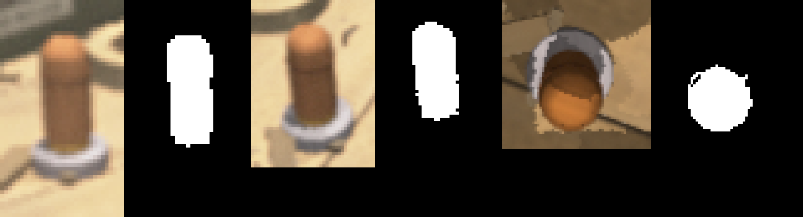

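```bash
python3 - <<'E'
from h import *
w=np.load("pics/w1.npz");s=dict(eef_pos=w['s'][:3],tcp_rot=w['s'][3:])
C={n:cam(n,s) for n in("scene","side","wrist")}
uv={}
for n in("scene","side"):
    m=np.load(f"pics/m_{n}.npy");t=m[:,1].min()
    rows=[(y,m[m[:,1]==y][:,0].min(),m[m[:,1]==y][:,0].max()) for y in range(t,t+24)]
    d=np.linalg.norm(C[n][3]-[577,175,60]);rr=14*435/d
    x=np.mean([(a+b)/2 for y,a,b in rows[4:11]]);uv[n]=(x,t-.5+rr);print(n,uv[n],rr,[(a,b) for y,a,b in rows[4:24:3]])
m=np.load("pics/m_wrist.npy");m=m[m[:,1]>172]
h=cv2.convexHull(m.astype(np.int32))
print(cv2.minEnclosingCircle(h))
# handle: bottom arc fit
e=np.array([(x,m[m[:,0]==x][:,1].max()+.5) for x in range(312,334)])
A=np.c_[2*e,np.ones(len(e))];q=np.linalg.lstsq(A,(e**2).sum(1),rcond=None)[0];print("fit",q[:2],np.sqrt(q[2]+q[0]**2+q[1]**2))
uv["wrist"]=(322.5,179.3)
n=list(uv);print(tri([C[k] for k in n],[uv[k] for k in n]))
for a,b in(("scene","side"),("scene","wrist"),("side","wrist")):print(a,b,tri([C[a],C[b]],[uv[a],uv[b]]))
for k in n:print(k,onz(C[k],uv[k],61).round(1))
E
```

```text
scene (np.float64(238.42857142857142), np.float64(203.0044240449225)) 6.504424044922488 [(np.int64(233), np.int64(243)), (np.int64(233), np.int64(244)), (np.int64(233), np.int64(244)), (np.int64(234), np.int64(243)), (np.int64(234), np.int64(244)), (np.int64(234), np.int64(244)), (np.int64(234), np.int64(244))]
side (np.float64(240.42857142857142), np.float64(226.06055378521754)) 7.560553785217545 [(np.int64(234), np.int64(246)), (np.int64(234), np.int64(247)), (np.int64(234), np.int64(247)), (np.int64(234), np.int64(247)), (np.int64(235), np.int64(247)), (np.int64(235), np.int64(247)), (np.int64(236), np.int64(248))]
((322.05279541015625, 179.39752197265625), 13.206277847290039)
fit [322.18786946 180.13694693] 12.516612805486323
(array([578.26368214, 172.30488301,  64.99998493]), [np.float64(1.0476119925529888), np.float64(1.0261786902448164), np.float64(0.7927965051629896)])
scene side (array([576.75520453, 173.27396198,  66.06340188]), [np.float64(0.8110383230080715), np.float64(0.8110383230079683)])
scene wrist (array([578.81107164, 172.18729005,  65.667381  ]), [np.float64(0.6485847347073297), np.float64(0.6485847347073601)])
side wrist (array([578.23960545, 172.25165273,  63.69808557]), [np.float64(0.534834211085288), np.float64(0.5348342110853116)])
scene [[588.4 165.6  61. ]]
side [[579.6 168.7  61. ]]
wrist [[578.  172.4  61. ]]
```

>>> {"op": "jog_arm", "data": {"series": [[0,0,0,0,0.22,0.42,1],[0,0,0,3.5,0,0,1],[0,0,0,3.5,0,0,1],[0,0,0,3.5,0,0,1],[0,0,0,2.0,0,0,1],[0,0,0,0,0,0,1],[0,0,0,0,0,0,1]], "force": 40}}

```text
clock: 2.9
eef_pos: [577.8, 169.8, 106.6]
tcp_rot: [-1.417, 1.57, -2.67]
contact_force: [0.5, 0.7, -0.0]
opening: 0.995
```

```bash
python3 - <<'E'
from h import *
s=r.sense();p,d=r.grab_frame("wrist");np.savez("pics/w2.npz",p=p,d=d,s=np.r_[s['eef_pos'],s['tcp_rot']]);cv2.imwrite("pics/w2.png",p[:,:,::-1])
print(s['clock'],s['eef_pos'],R.from_euler('xyz',s['tcp_rot']).as_matrix().round(4))
C=cam("wrist",s)
P=np.array([[578.2,172.3,64]]);print(cv2.projectPoints(P,cv2.Rodrigues(C[2].T)[0],-C[2].T@C[3],C[0],C[1])[0])
E
```

```text
2.9 [577.84628625 169.81411389 106.62241371] [[-5.000e-04  9.498e-01  3.129e-01]
 [-3.000e-04  3.129e-01 -9.498e-01]
 [-1.000e+00 -6.000e-04  1.000e-04]]
[[[314.9978803  226.71210356]]]
```

View pics/w2.png

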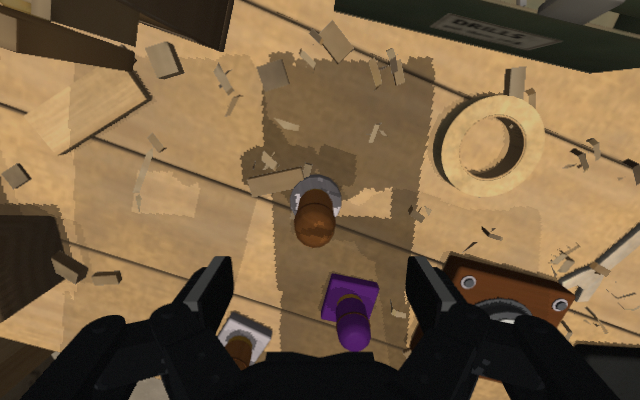

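The dome is at (315,226), and the prediction was (315,227), so the position holds. I'll trim sideways by a small amount, descend and grip.

>>> {"op": "jog_arm", "data": {"series": [[0,0,0,0,0.11,-0.23,1],[0,0,0,2.0,0,0,1],[0,0,0,2.0,0,0,1],[0,0,0,2.0,0,0,1],[0,0,0,1.5,0,0,1],[0,0,0,1.1,0,0,1],[0,0,0,0,0,0,1],[0,0,0,0,0,0,0],[0,0,0,0,0,0,0],[0,0,0,0,0,0,0],[0,0,0,0,0,0,0],[0,0,0,0,0,0,0],[0,0,0,0,0,0,0],[0,0,0,0,0,0,0],[0,0,0,0,0,0,0]], "force": 50}}

```text
clock: 4.45
eef_pos: [578.6, 173.1, 21.0]
tcp_rot: [1.491, 1.57, 0.239]
contact_force: [-1.1, 1.1, 6.1]
opening: 0.319
```

```bash
python3 - <<'E'
from h import *
s=r.sense();p,d=r.grab_frame("wrist");np.savez("pics/w3.npz",p=p,d=d,s=np.r_[s['eef_pos'],s['tcp_rot']]);cv2.imwrite("pics/w3.png",p[:,:,::-1])
print(s['clock'],s['eef_pos'],s['opening'],s['contact_force'],s['wrist_torque'])
E
```

```text
4.45 [578.57141572 173.1492321   20.95113069] 0.3187097402938305 [-1.06191226  1.06026253  6.14866306] [-0.17070847  0.15369209 -0.02987106]
```

View pics/w3.png

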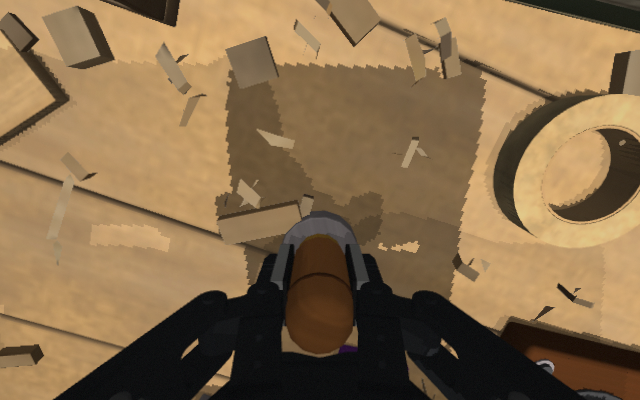

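Gripped at an opening of 0.32, about 27 mm. The stamp is central between the pads, with its foot on the bench at TCP z = 20.95. I'll lift it and move inboard of the bed, where the wrist camera can see the disc.

>>> {"op": "jog_arm", "data": {"series": [[0,0,0,-1,0,0,0],[0,0,0,-2,0,0,0],[0,0,0,-3,0,0,0],[0,0,0,-3,0,0,0],[0,0,0,-3,0,0,0],[0,0,0,0,-2,1.6,0],[0,0,0,0,-2.5,2,0],[0,0,0,0,-2.5,2,0],[0,0,0,0,-2.5,2,0],[0,0,0,0,-2.5,2,0],[0,0,0,0,-2.5,2,0],[0,0,0,0,-2.5,2,0],[0,0,0,0,-2,1.6,0],[0,0,0,0,-0.8,0.7,0],[0,0,0,0,0,0,0],[0,0,0,0,0,0,0],[0,0,0,0,0,0,0]]}}

```text
clock: 6.2
eef_pos: [440.8, -39.3, 140.5]
tcp_rot: [1.499, 1.57, 0.247]
contact_force: [0.1, -0.3, -1.8]
opening: 0.316
```

```bash
python3 - <<'E'
from h import *
s=r.sense();p,d=r.grab_frame("wrist");np.savez("pics/w4.npz",p=p,d=d,s=np.r_[s['eef_pos'],s['tcp_rot']]);cv2.imwrite("pics/w4.png",p[:,:,::-1])
print(s['clock'],s['eef_pos'],s['opening'],s['contact_force'],s['wrist_torque'])
for n in("scene","side"):
    p,d=r.grab_frame(n);cv2.imwrite(f"pics/{n}4.png",p[:,:,::-1])
E
```

```text
6.2 [440.84299241 -39.34752674 140.46481986] 0.31617661895045174 [ 0.09950741 -0.30243557 -1.76059355] [-0.02154454 -0.03213276 -0.02861271]
```

View pics/w4.png

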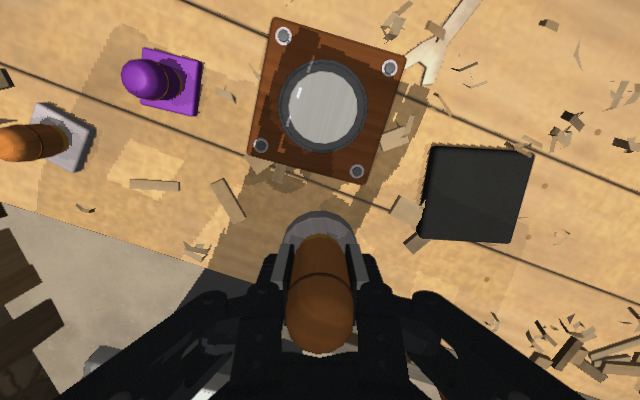

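View pics/side4.png

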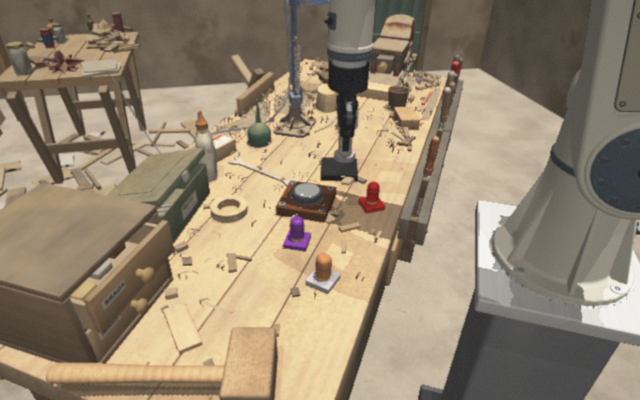

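The wrist view shows the whole disc at (323,106), the four bolts and the pad at (477,194). The stamp is held straight and the square stamp hasn't moved. Next I'll fit the disc and pad in all three views.

```bash
python3 - <<'E'
from h import *
w=np.load("pics/w4.npz");s=dict(eef_pos=w['s'][:3],tcp_rot=w['s'][3:])
a=np.load("pics/scene0.npz");b=np.load("pics/side0.npz")
V={"scene":(a['p'],cam("scene"),(295,185,60,40),(350,180,55,35)),"side":(b['p'],cam("side"),(280,175,55,45),(310,150,55,35)),"wrist":(w['p'],cam("wrist",s),(260,40,130,130),(405,130,140,125))}
D={};P={};o=[]
for n,(p,C,bx,bp) in V.items():
    x,y,W,H=bx;c=p[y:y+H,x:x+W];hsv=cv2.cvtColor(c,cv2.COLOR_RGB2HSV)
    m=((hsv[...,1]<45)&(hsv[...,2]>(125 if n=="wrist" else 190))).astype(np.uint8)*255
    m=cv2.morphologyEx(m,cv2.MORPH_OPEN,np.ones((3,3)))
    cs=max(cv2.findContours(m,0,1)[0],key=cv2.contourArea);e=cv2.fitEllipse(cv2.convexHull(cs));D[n]=np.array(e[0])+[x,y];print(n,"disc",D[n].round(1),e[1])
    o.append(cv2.resize(np.hstack([c,cv2.ellipse(c.copy(),e,(255,0,0),1)]),(390,190)))
    x,y,W,H=bp;c=p[y:y+H,x:x+W]
    m=(c.max(2)<(55 if n=="wrist" else 45)).astype(np.uint8)*255;m=cv2.morphologyEx(m,cv2.MORPH_CLOSE,np.ones((3,3)))
    k,l,st,ce=cv2.connectedComponentsWithStats(m);i=1+np.argmax(st[1:,4]);print("pad",st[i][:4]+[x,y,0,0],(ce[i]+[x,y]).round(1))
    P[n]=ce[i]+[x,y];o.append(cv2.resize(np.hstack([c,np.dstack([(l==i).astype(np.uint8)*255]*3)]),(390,190)))
C={n:V[n][1] for n in V};k=list(C)
print("disc",tri([C[n] for n in k],[D[n] for n in k]))
for x in(("scene","side"),("scene","wrist"),("side","wrist")):print(x,tri([C[n] for n in x],[D[n] for n in x]))
for n in k:print(n,onz(C[n],[D[n]],41).round(1),"pad@15",onz(C[n],[P[n]],15).round(1))
print("depth wrist",pts(C["wrist"],[D["wrist"],(477,194)],w['d']).round(1))
cv2.imwrite("pics/fit.png",np.vstack([np.hstack(o[i:i+2]) for i in(0,2,4)])[:,:,::-1])
E
```

```text
scene disc [324.  200.6] (9.959171295166016, 23.37939453125)Traceback (most recent call last):
  File "<stdin>", line 14, in <module>
    return _wrapfunc(a, 'argmax', axis=axis, out=out, **kwds)
    return bound(*args, **kwds)
ValueError: attempt to get argmax of an empty sequence
```

```bash
python3 - <<'E'
from h import *
w=np.load("pics/w4.npz");s=dict(eef_pos=w['s'][:3],tcp_rot=w['s'][3:])
a=np.load("pics/scene0.npz");b=np.load("pics/side0.npz")
V={"scene":(a['p'],cam("scene"),(295,185,60,40),(350,180,55,35)),"side":(b['p'],cam("side"),(280,175,55,45),(310,150,55,35)),"wrist":(w['p'],cam("wrist",s),(260,40,130,130),(405,130,140,125))}
D={};P={};o=[]
for n,(p,C,bx,bp) in V.items():
    x,y,W,H=bx;c=p[y:y+H,x:x+W];hsv=cv2.cvtColor(c,cv2.COLOR_RGB2HSV)
    m=((hsv[...,1]<45)&(hsv[...,2]>(125 if n=="wrist" else 190))).astype(np.uint8)*255
    m=cv2.morphologyEx(m,cv2.MORPH_OPEN,np.ones((3,3)))
    cs=max(cv2.findContours(m,0,1)[0],key=cv2.contourArea);e=cv2.fitEllipse(cv2.convexHull(cs));D[n]=np.array(e[0])+[x,y];print(n,"disc",D[n].round(1),e[1])
    o.append(cv2.resize(np.hstack([c,cv2.ellipse(c.copy(),e,(255,0,0),1)]),(390,190)))
    x,y,W,H=bp;c=p[y:y+H,x:x+W]
    m=((c.max(2)<80)&(c.max(2).astype(int)-c.min(2)<25)).astype(np.uint8)*255;m=cv2.morphologyEx(m,cv2.MORPH_OPEN,np.ones((3,3)))
    k,l,st,ce=cv2.connectedComponentsWithStats(m);i=1+np.argmax(st[1:,4])
    cs=max(cv2.findContours((l==i).astype(np.uint8),0,1)[0],key=cv2.contourArea)
    q=cv2.approxPolyDP(cs,0.04*cv2.arcLength(cs,True),True).reshape(-1,2)+[x,y];print("pad",(ce[i]+[x,y]).round(1),q.tolist())
    for z in(18,):print(onz(C,q,z).round(0)[:,:2].tolist())
    P[n]=ce[i]+[x,y];o.append(cv2.resize(np.hstack([c,np.dstack([(l==i).astype(np.uint8)*255]*3)]),(390,190)))
C={n:V[n][1] for n in V};k=list(C)
print("disc",tri([C[n] for n in k],[D[n] for n in k]))
for x in(("scene","side"),("scene","wrist"),("side","wrist")):print(x,tri([C[n] for n in x],[D[n] for n in x]))
for n in k:print(n,onz(C[n],[D[n]],41).round(1),"pad@15",onz(C[n],[P[n]],15).round(1))
print("depth wrist",pts(C["wrist"],[D["wrist"],(477,194)],w['d']).round(1))
cv2.imwrite("pics/fit.png",np.vstack([np.hstack(o[i:i+2]) for i in(0,2,4)])[:,:,::-1])
E
```

```text
scene disc [324.  200.6] (9.959171295166016, 23.37939453125)
pad [361.8 203.2] [[357, 201], [358, 204], [367, 205], [367, 203]]
[[500.0, -119.0], [486.0, -107.0], [467.0, -119.0], [476.0, -128.0]]
side disc [306.6 189.4] (14.040143013000488, 24.772706985473633)
pad [338.3 168.5] [[322, 160], [322, 179], [344, 174], [357, 180], [355, 159]]
[[528.0, -189.0], [503.0, -102.0], [459.0, -140.0], [424.0, -123.0], [451.0, -220.0]]
wrist disc [322.5 107. ] (68.48579406738281, 71.88951110839844)
pad [472.7 193.7] [[431, 147], [419, 236], [509, 242], [533, 157]]
[[513.0, -119.0], [431.0, -145.0], [453.0, -229.0], [533.0, -208.0]]
disc (array([513.92695586, -18.28403852,  40.20782065]), [np.float64(1.353047771554738), np.float64(1.481361143091561), np.float64(0.8486783822035405)])
('scene', 'side') (array([512.46475334, -16.79318288,  41.23078528]), [np.float64(1.2459003919326455), np.float64(1.24590039193274)])
('scene', 'wrist') (array([514.32375603, -18.53302401,  41.34975875]), [np.float64(0.6351361694417352), np.float64(0.6351361694418408)])
('side', 'wrist') (array([514.06565088, -18.33201019,  38.52266002]), [np.float64(0.7111292208176773), np.float64(0.7111292208177331)])
scene [[514.5 -19.6  41. ]] pad@15 [[ 488.2 -123.2   15. ]]
side [[512.2 -14.9  41. ]] pad@15 [[ 480.1 -166.4   15. ]]
wrist [[514.8 -18.1  41. ]] pad@15 [[ 485.3 -175.5   15. ]]
depth wrist [[ 514.7  -18.1   39.4]
 [ 486.5 -178.2   17. ]]
```

View pics/fit.png

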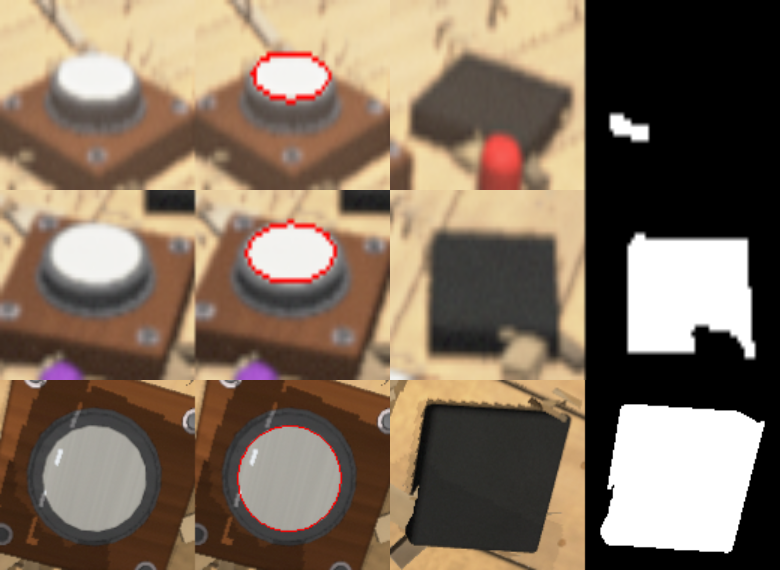

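The disc centre is (514.5, −18.3, 40.5) and the pad centre about (483, −175, 18). The scene pad mask caught only a sliver, so I'm discarding it. The text gives the same heights. Next, over the disc to about 18 mm above it, then check.

>>> {"op": "jog_arm", "data": {"series": [[0,0,0,0,1.5,0.1,0],[0,0,0,0,2.5,0.1,0],[0,0,0,0,2.5,0.1,0],[0,0,0,0,1.2,0,0],[0,0,0,2,0,0,0],[0,0,0,2,0,0,0],[0,0,0,1.5,0,0,0],[0,0,0,0.5,0,0,0],[0,0,0,0,0,0,0],[0,0,0,0,0,0,0],[0,0,0,0,0,0,0]]}}

```text
clock: 7.45
eef_pos: [514.7, -18.7, 81.1]
tcp_rot: [1.217, 1.569, -0.035]
contact_force: [0.2, 0.2, -2.1]
opening: 0.313
```

```bash
python3 - <<'E'
from h import *
s=r.sense();p,d=r.grab_frame("wrist");np.savez("pics/w5.npz",p=p,d=d,s=np.r_[s['eef_pos'],s['tcp_rot']]);cv2.imwrite("pics/w5.png",p[:,:,::-1])
M=R.from_euler('xyz',s['tcp_rot']).as_matrix()
print(s['clock'],s['eef_pos'],s['opening'],s['contact_force'],s['wrist_torque']);print(M.round(4))
print("left to go (mm, tool)",M.T@(np.array([515.1,-18.1,61.5])-s['eef_pos']))
T=[]
for n,(x,y) in {"scene":(284,150),"side":(267,140)}.items():
    p,d=r.grab_frame(n);T.append(cv2.resize(p[y:y+80,x:x+80],(390,390),interpolation=cv2.INTER_CUBIC))
cv2.imwrite("pics/ab5.png",np.hstack(T)[:,:,::-1])
E
```

```text
7.45 [514.73948712 -18.71887669  81.09388193] 0.3128652125346276 [ 0.23602992  0.21301749 -2.08999641] [-0.03732204 -0.01216681 -0.04651612]
[[ 1.400e-03  9.496e-01  3.134e-01]
 [-0.000e+00  3.134e-01 -9.496e-01]
 [-1.000e+00  1.300e-03  5.000e-04]]
left to go (mm, tool) [19.59433676  0.51058228 -0.48421048]
```

View pics/w5.png

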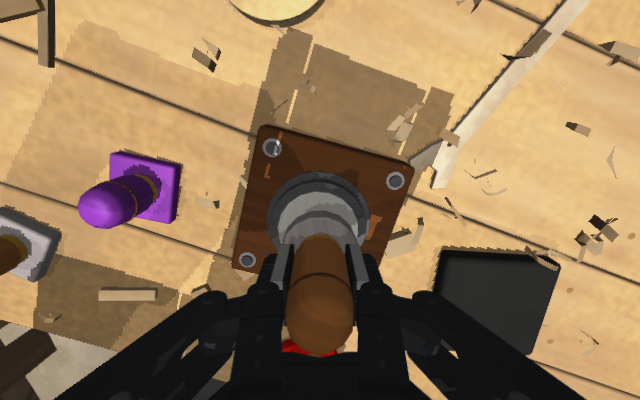

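View pics/ab5.png

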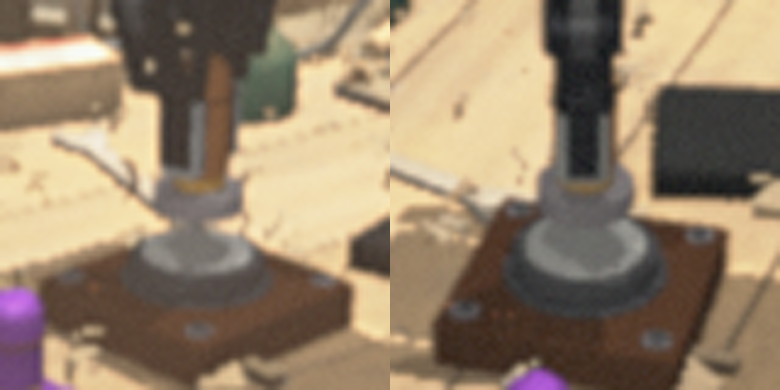

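The foot sits centrally over the disc in the wrist, scene and side views. I'll descend gently to first contact.

>>> {"op": "jog_arm", "data": {"series": [[0,0,0,0.4,0.05,-0.05,0],[0,0,0,0.5,0,0,0],[0,0,0,0.4,0,0,0],[0,0,0,0.3,0,0,0],[0,0,0,0.2,0,0,0],[0,0,0,0.2,0,0,0],[0,0,0,0.1,0,0,0],[0,0,0,0,0,0,0],[0,0,0,0,0,0,0]]}}

```text
clock: 8.5
eef_pos: [514.2, -18.1, 59.4]
tcp_rot: [-1.973, 1.571, 3.058]
contact_force: [-1.9, 0.7, 1.5]
opening: 0.315
```

```bash
python3 - <<'E'
from h import *
s=r.sense();print(s['clock'],s['eef_pos'],s['contact_force'],s['wrist_torque'])
E
```

```text
8.5 [514.24548214 -18.09583576  59.3974625 ] [-1.86035258  0.7252929   1.5469797 ] [0.01604414 0.29963099 0.00219272]
```

Contact came at TCP z of about 60.8, and it now presses with 3.6 N at 1.4 mm. I'll press a further 4.6 mm and hold.

>>> {"op": "jog_arm", "data": {"series": [[0,0,0,0.15,0,0,0],[0,0,0,0.15,0,0,0],[0,0,0,0.16,0,0,0],[0,0,0,0,0,0,0],[0,0,0,0,0,0,0],[0,0,0,0,0,0,0]]}}

```text
clock: 9.1
eef_pos: [514.4, -18.1, 54.9]
tcp_rot: [1.697, 1.571, 0.445]
contact_force: [-3.3, 0.4, 7.7]
opening: 0.317
```

```bash
python3 - <<'E'
from h import *
s=r.sense();print(s['clock'],s['eef_pos'],s['contact_force'],s['wrist_torque'],R.from_euler('xyz',s['tcp_rot']).as_matrix()[:,0])
T=[]
for n,(x,y) in {"scene":(284,150),"side":(267,140)}.items():
    p,d=r.grab_frame(n);T.append(cv2.resize(p[y:y+80,x:x+80],(390,390),interpolation=cv2.INTER_CUBIC))
cv2.imwrite("pics/ab6.png",np.hstack(T)[:,:,::-1])
E
```

```text
9.1 [514.41771779 -18.06669512  54.89985449] [-3.30707207  0.36077364  7.66364814] [-0.00950295  0.43685694  0.02377261] [ 5.69772753e-05  2.71855848e-05 -9.99999998e-01]
```

View pics/ab6.png

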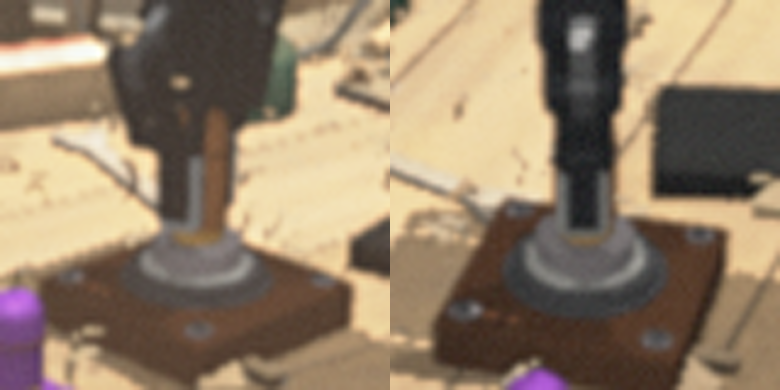

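Sunk 6 mm with 9.7 N, tool exactly vertical, foot concentric with the disc. I'll hold for 0.7 s, easing 0.3 mm of sideways strain while it's clamped, and then lift straight up.

>>> {"op": "jog_arm", "data": {"series": [[0,0,0,0,0,0,0],[0,0,0,0,0,0,0],[0,0,0,0,0,0,0],[0,0,0,0,0,0,0],[0,0,0,0,0,0,0],[0,0,0,0,0,0,0],[0,0,0,0,-0.03,0,0]]}}

```text
clock: 9.9
eef_pos: [514.4, -18.1, 55.0]
tcp_rot: [1.446, 1.57, 0.194]
contact_force: [-1.8, 2.4, 6.6]
opening: 0.312
```

>>> {"op": "jog_arm", "data": {"series": [[0,0,0,-0.2,0,0,0],[0,0,0,-0.3,0,0,0],[0,0,0,-0.4,0,0,0],[0,0,0,-0.6,0,0,0],[0,0,0,-1,0,0,0],[0,0,0,-2,0,0,0],[0,0,0,-2.5,0,0,0],[0,0,0,-1.5,0,0,0],[0,0,0,0,0,0,0],[0,0,0,0,0,0,0]]}}

```text
clock: 10.9
eef_pos: [514.1, -18.2, 139.9]
tcp_rot: [1.175, 1.57, -0.077]
contact_force: [-0.5, -0.3, -3.2]
opening: 0.323
```

```bash
python3 - <<'E'
from h import *
s=r.sense();p,d=r.grab_frame("wrist");np.savez("pics/w7.npz",p=p,d=d,s=np.r_[s['eef_pos'],s['tcp_rot']]);cv2.imwrite("pics/w7.png",p[:,:,::-1])
print(s['clock'],s['eef_pos'],s['contact_force'],s['opening'])
E
```

```text
10.9 [514.13055659 -18.22263511 139.86652605] [-0.49158622 -0.32856091 -3.19028504] 0.32284551857300997
```

View pics/w7.png

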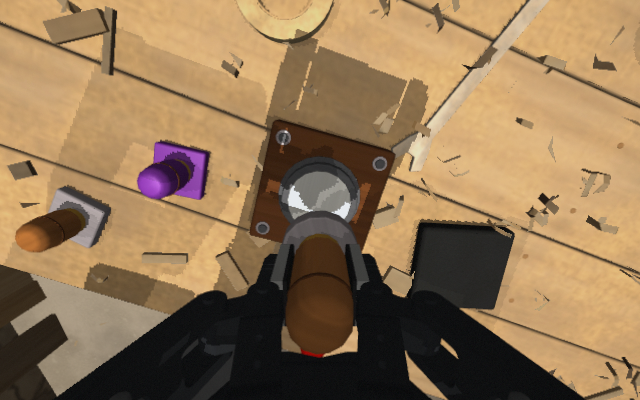

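The disc has sprung back and is clear, and the stamp is still straight in the grip. Next I'll measure the pad from this view and from w4, using colour and depth.

```bash
python3 - <<'E'
from h import *
K=[]
for f,b in(("w4",(405,130,140,125)),("w7",(400,205,125,110))):
    w=np.load(f"pics/{f}.npz");C=cam("wrist",dict(eef_pos=w['s'][:3],tcp_rot=w['s'][3:]))
    x,y,W,H=b;c=w['p'][y:y+H,x:x+W]
    m=(c.max(2)<60)&(c.max(2).astype(int)-c.min(2)<25)
    uv=np.argwhere(m)[:,::-1]+[x,y];P=pts(C,uv,w['d']);P_=P[abs(P[:,2]-17.5)<4]
    med=np.median(P_,0);Q=P_[np.linalg.norm(P_[:,:2]-med[:2],axis=1)<70]
    print(f,len(uv),len(Q),"z",np.percentile(Q[:,2],[10,50,90]).round(1),cv2.minAreaRect(Q[:,:2].astype(np.float32)),Q[:,:2].mean(0).round(1))
    g=(m*255).astype(np.uint8);cs=max(cv2.findContours(g,0,1)[0],key=cv2.contourArea);r_=cv2.minAreaRect(cs);K.append((C,np.array(r_[0])+[x,y]))
print("tri",tri([k[0] for k in K],[k[1] for k in K]))
s=r.sense();M=R.from_euler('xyz',s['tcp_rot']).as_matrix()
print((M.T@(np.array([483,-175,139.9])-s['eef_pos'])).round(1))
E
```

```text
w4 9219 8740 z [16.5 17.5 18.4] ((482.4902648925781, -177.64309692382812), (88.82617950439453, 89.32459259033203), 15.046305656433105) [ 484.6 -175.8]
w7 8141 6416 z [16.4 17.4 18.2] ((483.0048522949219, -177.89083862304688), (89.13392639160156, 89.58019256591797), 14.473666191101074) [ 488.7 -176.7]
tri (array([ 479.32924429, -177.20461125,   12.20325242]), [np.float64(0.5197120447046539), np.float64(0.51971204470475)])
[ -0.7 -78.2 139.3]
```

>>> {"op": "jog_arm", "data": {"series": [[0,0,0,0,-0.6,1.0,0],[0,0,0,0,-1.2,2.2,0],[0,0,0,0,-1.4,2.5,0],[0,0,0,0,-1.4,2.5,0],[0,0,0,0,-1.4,2.5,0],[0,0,0,0,-1.2,2.2,0],[0,0,0,0,-0.77,1.28,0],[0,0,0,2.5,0,0,0],[0,0,0,3,0,0,0],[0,0,0,2,0,0,0],[0,0,0,1,0,0,0],[0,0,0,0,0,0,0],[0,0,0,0,0,0,0]]}}

```text
clock: 12.25
eef_pos: [483.2, -177.9, 55.0]
tcp_rot: [0.999, 1.571, -0.253]
contact_force: [0.1, -0.9, -2.2]
opening: 0.315
```

```bash
python3 - <<'E'
from h import *
s=r.sense();M=R.from_euler('xyz',s['tcp_rot']).as_matrix()
print(s['clock'],s['eef_pos'],s['contact_force'],s['opening'],M[:,0])
print((M.T@(np.array([482.8,-177.8,38.5])-s['eef_pos'])).round(1))
T=[]
for n,(x,y) in {"scene":(338,140),"side":(300,110)}.items():
    p,d=r.grab_frame(n);T.append(cv2.resize(p[y:y+80,x:x+80],(390,390),interpolation=cv2.INTER_CUBIC))
cv2.imwrite("pics/ab8.png",np.hstack(T)[:,:,::-1])
E
```

```text
12.25 [ 483.15333467 -177.93656397   55.03356621] [ 0.06781571 -0.9442892  -2.22552685] 0.3149064728331532 [ 1.84670868e-04 -4.78017532e-05 -9.99999982e-01]
[16.5 -0.3 -0.2]
```

View pics/ab8.png

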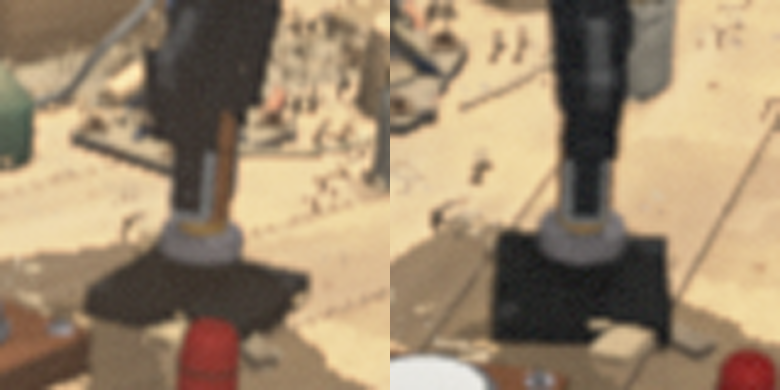

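The stamp is upright over the pad, with about 16 mm to go. I'll lower it gently until it touches.

>>> {"op": "jog_arm", "data": {"series": [[0,0,0,0.5,0,0,0],[0,0,0,0.5,0,0,0],[0,0,0,0.3,0,0,0],[0,0,0,0.2,0,0,0],[0,0,0,0.1,0,0,0],[0,0,0,0,0,0,0],[0,0,0,0,0,0,0]]}}

```text
clock: 13.05
eef_pos: [482.7, -177.7, 39.0]
tcp_rot: [-2.283, 1.57, 2.748]
contact_force: [-2.8, 1.3, 5.1]
opening: 0.316
```

The foot is seated with about 7 N. Releasing.

>>> {"op": "jog_arm", "data": {"series": [[0,0,0,0,0,0,0.4],[0,0,0,0,0,0,0.6],[0,0,0,0,0,0,0.8],[0,0,0,0,0,0,1],[0,0,0,0,0,0,1],[0,0,0,0,0,0,1],[0,0,0,0,0,0,1],[0,0,0,0,0,0,1]]}}

```text
clock: 13.85
eef_pos: [482.9, -177.8, 38.7]
tcp_rot: [-1.134, 1.571, -2.386]
contact_force: [0.5, 0.3, 0.4]
opening: 1.003
```

```bash
python3 - <<'E'
from h import *
s=r.sense();print(s['clock'],s['eef_pos'],s['contact_force'],s['opening'])
p,d=r.grab_frame("wrist");cv2.imwrite("pics/w9.png",p[:,:,::-1])
E
```

```text
13.85 [ 482.86874108 -177.82967288   38.66569198] [0.45868099 0.29504375 0.40316038] 1.0026930765220539
```

View pics/w9.png

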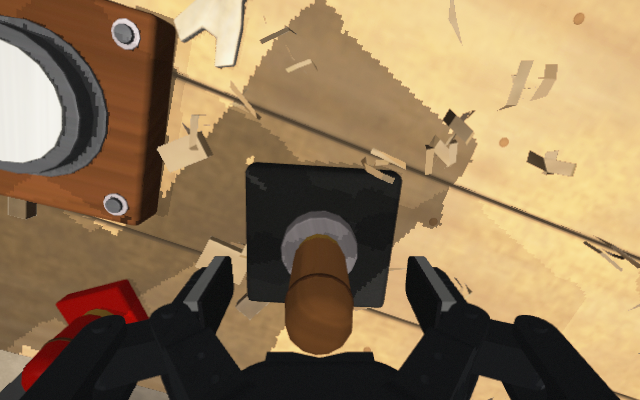

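The fingers are fully open and clear, and the stamp's foot (320,245) is central on the pad. I'll retreat straight up.

>>> {"op": "jog_arm", "data": {"series": [[0,0,0,-0.5,0,0,1],[0,0,0,-1.5,0,0,1],[0,0,0,-3,0,0,1],[0,0,0,-3,0,0,1],[0,0,0,-3,0,0,1],[0,0,0,-3,0,0,1],[0,0,0,-3,0,0,1],[0,0,0,0,0,0,1],[0,0,0,0,0,0,1],[0,0,0,0,0,0,1]]}}

```text
clock: 14.9
eef_pos: [482.2, -177.6, 207.8]
tcp_rot: [-2.243, 1.569, 2.789]
contact_force: [-0.2, 0.4, -0.3]
opening: 0.996
```

```bash
python3 - <<'E'
from h import *
s=r.sense();print(s['clock'],s['eef_pos'],s['contact_force'],s['opening'])
p,d=r.grab_frame("wrist");C=cam("wrist",s);T=[cv2.resize(p[120:320,220:420],(390,390))]
print("dome",onz(C,[(320,250)],78).round(0))
for n,(x,y) in {"side":(230,130)}.items():
    q,d=r.grab_frame(n);T.append(cv2.resize(q[y:y+170,x:x+170],(390,390),interpolation=cv2.INTER_CUBIC))
    o=np.load("pics/side0.npz")['p'];print("square stamp diff",np.abs(q[245:295,300:345].astype(int)-o[245:295,300:345]).mean())
cv2.imwrite("pics/ab10.png",np.hstack(T)[:,:,::-1])
E
```

```text
14.9 [ 482.16104261 -177.55261639  207.84236037] [-0.24642759  0.41900856 -0.29076125] 0.9959841634556705
dome [[ 424. -198.   78.]]
square stamp diff 3.597777777777778
```

View pics/ab10.png

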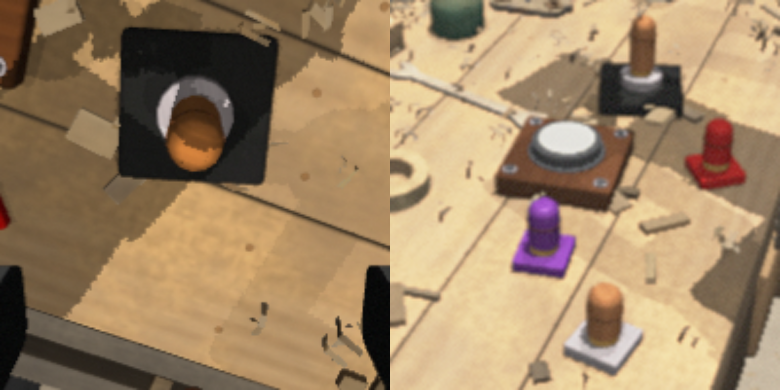

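The round stamp stands upright in the middle of the pad. The disc is back up, and the square stamp and decoys haven't moved. Handing in.

```bash
python3 -c "
from rig import r
print(r.sense()['clock']);print(r.sign_off())"
```

```text
15.0
the job is handed in; nothing more can be done
None
```

The round-footed stamp was pressed onto the middle of the disc, lifted straight off and stood upright near the middle of the rubber pad. I handed the job in at 15.0 s; no verdict came back.

- **Press:** the disc sank about 6 mm with about 9.7 N and stayed down at least 0.8 s. The tool was vertical, and the foot looked concentric with the disc in the scene and side pictures.
- **Last checks:** the stamp stands upright within a few mm of the pad's middle, and the disc has sprung back. The square stamp and the purple and red look-alikes look unmoved. The gripper is open and about 17 cm above the stamp's release point, with no contact force.
- **Sideways force:** up to 3.3 N built up during the press. I took 0.3 mm of strain off before lifting, and measured sideways tool movement through press and lift stayed within about 0.7 mm.
- **Checks that failed or disagreed:**
  - The scene camera's colour mask for the pad caught only a sliver, so I dropped it.
  - Triangulating the pad from its outline gave z = 12 mm, against 17.5 mm from depth. I used the depth value, which contact confirmed.
  - A last quick estimate of the dome's position used a guessed pixel and meant nothing, so I went by the pictures.

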